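# Clear the rivet chest and hold its lid at the balance point

### The arm

A 6-joint arm with a two-finger parallel gripper is mounted at the origin on the work surface. World frame = base frame: x ahead of the robot, y to its left, z up, the work surface at z = 0. Lengths are in m, angles in rad, forces in N, time in s.
With the tool pointing down it reaches from about 0.35 to 0.85 m from the base axis. Payload 8.1 kg.
Tool frame: the origin (TCP) lies between the finger pads; the fingertips stand 11 mm ahead of it and the grasp point (between the pads) lies 8 mm behind it; x points along the fingers, y is the direction in which the jaws open and shut, and the axes are right-handed (so a half turn about x gives the same grasp; the last joint's range is limited). The gripper opens to 93 mm and grips with 3 to 60 N. Pads are 15 mm wide; open, the fingers measure 128 mm over their backs; the gripper's body (75 mm by 188 mm) begins 65 mm behind the grasp point.
Start: joints at [1.217, 0.13, 1.488, -0, 1.523, -0.085], TCP at [0.159, 0.578, 0.23] pointing down, gripper open.
Joint ranges: [-2.96, 2.96], [-0.89, 2.26], [0.02, 2.5], [-1.34, 4.48], [0, 2.73], [-2.66, 2.66]. Speed limits (rad/s): [2.39, 2.39, 2.79, 3.14, 3.14, 3.14].

### API

Orientations are given as a unit quaternion [w, x, y, z].
In Python, from rig import env gives the robot as it stands. The module is installed in compiled form; this text tells all that it offers.
- The arm moves only by the shell command python3 -m jog 'ROWS' [OPENING] [FORCE]. ROWS is JSON, a list of rows, each an object of numbers: "dx", "dy", "dz": the shift along the tool's x, y, z in mm; "turn": the turn about the tool's x in rad. A call has exactly 10 rows; each row is the pose to reach, as a shift and turn from the pose commanded when the call began, along the tool's axes at that moment; what a row does not reach only later rows make up. A row lasts 1/12 s, in which the tool goes at most 41.7 mm and 7.16 degrees, less where a joint would pass 70% of its speed; a pose out of reach is approached as far as the arm can. A call with a gripper value outside its range is refused whole. OPENING is the finger opening in mm, from 0 to 93, set as the call begins (- or left out, the last holds). The fingers move at their own pace and stop on an object; FORCE is the grip in N (left out, the last holds). Time passes only in rows, so rows that repeat a pose let the fingers close, or fill a call up. It gives the time, the measured TCP pose, the force and the opening at its end, in the units of the state.
- env.get_obs(): the state, without advancing time (a new reading comes with each control period).
- env.capture(name): name is "side" or "top" or "wrist"; returns a dict with "frame" (400x640x3 uint8, blue, green, red), "depth" (400x640 float32, m along the optical axis (not along the pixel's ray), 0 where there is no reading), "fovy" (degrees; the focal length in pixels is half the picture's height over the tangent of half this angle, whatever the lens; pixels are square), "cx", "cy" (the principal point, pixels), "rvec" (rotation vector, rad) and "tvec" (3), from world to camera coordinates, as OpenCV has them; the wrist camera has in their place "T_tool_cam" (4x4, takes a point from camera to tool coordinates, whose origin is the TCP and whose axes are the tool frame's). Camera axes: x right, y down, z forward; pixel columns grow to the right and rows downward; lengths in m; the calibration is good to about 2 mm. A picture is of the moment at which its call begins: read the wrist's pose just before it.
- env.finish_job(): hands the job in, once; it reports no verdict.
The state is a dict: "time": time; "qpos": joint angles; "dq": joint speeds; "effort": joint torques, N m; "eef_pos": TCP position; "tcp_rot": TCP orientation; "force": force on the tool from outside, world axes, zero at the start; "moment": the same for the moment, N m; "gripper_width": finger opening in m.
Only numpy, scipy, OpenCV 4.12 (cv2) and the standard library are available. Lean on these libraries where they do the work, as an engineer would, in place of code of your own. Each camera call takes 0.05 s, during which the arm holds its last target. There are 200 camera calls.

### The job

A lid stay is about to be screwed to the green rivet chest. Take the wooden board off the lid and lean it on its end, sloping, against the dark hammering block, and let it go; then swing the lid up by its red bar to its balance point (panel upright), never letting it tip far over backwards, and finish while still gripping the bar and holding the lid there at rest, the board still leaning. Leave the glue jar, the polish tin and the hammer where they are.

Things in the scene. Friction and masses are not known exactly. Their poses are not given: they have to be found in the camera images.
- chest: Green sheet-steel chest fixed to the bench, 170 (x) x 280 (y) x 90 mm high without its lid. Origin: on the bench (z = 0) straight under the middle of the hinge, at the foot of the chest's far side; the chest spans x = -170 to 0 mm, y = +-140 mm of its frame. +x points away from the robot, give or take some yaw; y runs along the hinge.
- lid_hinge (a point): Middle of the lid's hinge axis, 94 mm above the chest's origin; the axis runs along the chest's y.
- lid (a joint): Angle of the green lid (rad): 0 = shut, level; grows as the robot-side edge rises up and over, away from the robot; stop at 2.4. Flat panel 170 x 280 x 8 mm, mid-plane through the hinge axis, top at z = 98 mm when shut, 0.46 kg with bar. Free hinge: no friction, spring or stay. Balance point 1.571 (panel upright): below it falls shut, beyond it falls open.
- bar (a point): Red round bar on the lid, 12 mm thick, 130 mm long, parallel to the hinge, on two steel arms (8 mm thick, 60 mm either side of its middle) in the lid's plane; its axis is 45 mm beyond the lid's robot-side edge, 215 mm from the hinge axis. Origin: middle of the bar; y along it. 94 mm above the bench shut, 309 mm upright. It can turn between the finger pads.
- board: Loose pale wooden board, 170 (x, long) x 62 (y) x 16 mm thick (z), 0.11 to 0.23 kg, lying flat on the shut lid. Origin: centre of its underside; long axis along its x.
- block: Dark wooden block with two steel bands, fixed to the bench, 60 mm deep, 160 wide, 140 high. Origin: middle of the bottom edge of its front face (the upright face towards the robot), z = 0; x points from that face into the block, y along the face. The board, leaned at 40 to 60 degrees, does not slip.
- glue_jar: Loose jar with black cap, 64 mm across, 90 mm high; origin under its centre. To be left alone.
- polish_tin: Loose flat red tin, 76 mm across, 26 mm high; origin under its centre. To be left alone.
- hammer: Loose hammer lying on the bench, 240 mm long, handle to its -x; origin under its middle. To be left alone.

How it is judged:
On the way, in this order (a step that is already met when the one before it is completed fails the run):
1. the board leans on its end against the block, let go and at rest ((angle between board's own x axis and vertical between 0.2 and 1.2 rad or angle between board's own x axis and vertical between 1.94 and 2.94 rad) and contact force between board and block above 0.05 N and contact force between board and chest below 0.02 N and height (world z) of board below 0.1 m and contact force between the fingers and board below 0.05 N and linear speed of board below 0.02 m/s), for 0.3 s.
2. the lid is lifted by its bar (value of joint lid above 0.7 rad and contact force between the fingers and lid above 1 N), for 0.1 s.
At the end, for the whole second after the job is handed in: The lid is held still within 0.1 rad of upright (joint 1.47 to 1.67, under 0.1 rad/s) by fingers gripping the bar with over 1 N; the board, untouched by the robot and the chest, rests against the block standing on its end, its long axis 0.2 to 1.2 rad from vertical (value of joint lid between 1.47 and 1.67 rad and velocity of joint lid between -0.1 and 0.1 rad/s and contact force between the fingers and lid above 1 N and (angle between board's own x axis and vertical between 0.2 and 1.2 rad or angle between board's own x axis and vertical between 1.94 and 2.94 rad) and contact force between board and block above 0.05 N and contact force between board and chest below 0.02 N and height (world z) of board below 0.1 m and contact force between the arm and board below 0.05 N and linear speed of board below 0.02 m/s); the arm keeps its last pose, push and grip.
It fails at once if the lid tips far over backwards (value of joint lid above 1.9 rad).
It fails at once if the glue jar, polish tin or hammer is disturbed (moved over 30 mm) (distance of any of glue_jar, polish_tin, hammer from where it was at the start of the episode above 0.03 m).
It also fails if it takes over 64 s, if anything falls off the work surface, if the arm or the gripper's body presses on something with over 40 N, if the wrist force passes 120 N, or if a joint passes its speed limit or range.

## Working session

There is one attempt and no reset: what is moved stays moved. The work goes in short steps, Python scripts to look and compute and a shell command to move; the robot and the scene stay as the last step left them, time stands still between calls to the robot, and variables do not carry over. Pictures are saved under pics/ and viewed, about 8 in all and at most 12, crops included, and the job is handed in when it is done.

```bash
mkdir -p pics; ls; cat > h.py <<'E'
import numpy as np,cv2
from rig import env
from scipy.spatial.transform import Rotation as R
def cap(n):
    o=env.get_obs(); c=env.capture(n)
    if n=="wrist":
        q=np.array(o["tcp_rot"]); T=np.eye(4); T[:3,:3]=R.from_quat(q[[1,2,3,0]]).as_matrix(); T[:3,3]=o["eef_pos"]
        c["W"]=T@np.array(c["T_tool_cam"])
    else:
        M=np.eye(4); M[:3,:3]=cv2.Rodrigues(np.array(c["rvec"],float))[0]; M[:3,3]=np.ravel(c["tvec"]); c["W"]=np.linalg.inv(M)
    return c
def cloud(c):
    d=c["depth"]; h,w=d.shape; f=h/2/np.tan(np.radians(c["fovy"])/2)
    v,u=np.mgrid[:h,:w]; P=np.stack([(u-c["cx"])*d/f,(v-c["cy"])*d/f,d],-1)
    P=P@c["W"][:3,:3].T+c["W"][:3,3]; P[d==0]=np.nan
    return P
def save(n,c): cv2.imwrite(f"pics/{n}.png",c["frame"])
def st():
    o=env.get_obs(); return {k:np.round(o[k],4).tolist() for k in ("time","qpos","eef_pos","tcp_rot","force","gripper_width")}
E
python3 - <<'E'
from h import *
print(st())
for n in("top","side"):
    c=cap(n); save(n+"0",c); np.save(n+"0.npy",cloud(c)); print(n,c["W"].round(3).tolist(),c["fovy"])
E
```

```text
pics
{'time': 0.0, 'qpos': [1.2166, 0.1312, 1.4893, -0.0, 1.523, -0.0854], 'eef_pos': [0.1591, 0.5779, 0.2286], 'tcp_rot': [0.7006, 0.0941, 0.7009, -0.0954], 'force': [-0.312, 0.7504, -0.2755], 'gripper_width': 0.0927}
top [[0.015, -0.994, 0.108, 0.455], [-1.0, -0.014, 0.005, -0.02], [-0.004, -0.108, -0.994, 1.718], [0.0, 0.0, 0.0, 1.0]] 42.500689412891106
side [[0.912, -0.31, 0.27, 0.175], [-0.411, -0.707, 0.576, -0.937], [0.013, -0.636, -0.772, 1.342], [0.0, 0.0, 0.0, 1.0]] 49.5863853199614
```

View pics/top0.png

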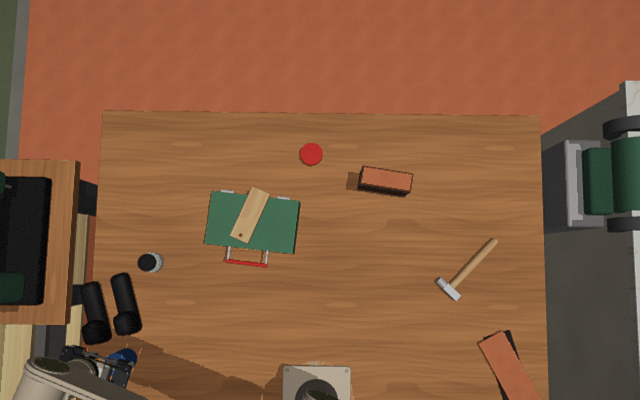

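View pics/side0.png

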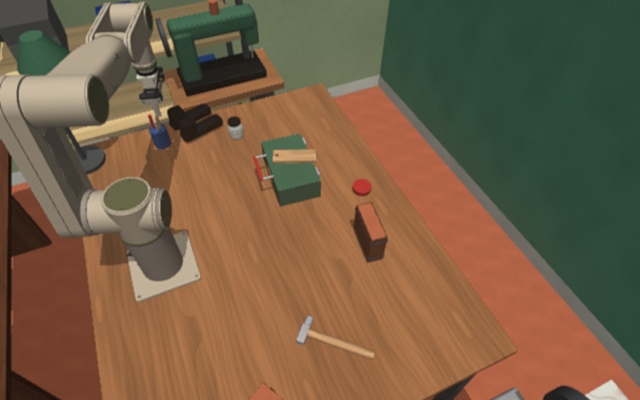

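The top view shows the chest at about (252,222) with the bar at (247,263), and the board lying diagonally from (237,238) to (262,190). The block is at (385,180), the tin at (311,154), the jar at (150,262) and the hammer at (465,268). The side view agrees. Next I'll measure them from both clouds.

```bash
python3 - <<'E'
from h import *
def rect(P,m,name):
    q=P[m]; q=q[~np.isnan(q[:,0])]
    if len(q)<5: print(name,len(q)); return
    (c,s,a)=cv2.minAreaRect((q[:,:2]*1000).astype(np.float32)); print(name,len(q),np.round(c,1),np.round(s,1),round(a,1),"z",np.percentile(q[:,2],[5,50,95]).round(3))
    print("    ",cv2.boxPoints((c,s,a)).round(0).tolist())
for n in("top","side"):
    P=np.load(n+"0.npy"); f=cv2.imread(f"pics/{n}0.png").astype(int); b,g,r=f[...,0],f[...,1],f[...,2]; z=P[...,2];x=P[...,0];y=P[...,1]
    B=(x>.25)&(x<.85)&(y>-.5)&(y<.6)
    print(n)
    rect(P,B&(g>r+20)&(z>.085)&(z<.11)&(y>-.1),"lid")
    rect(P,B&(r>g+20)&(z>.104)&(z<.13)&(y>0)&(y<.35),"board")
    rect(P,B&(r>g+80)&(z>.07)&(z<.115)&(x<.55)&(y>0),"bar")
    rect(P,B&(z>.130)&(z<.155)&(y<0),"blocktop")
    rect(P,B&(r>g+80)&(z<.04)&(z>.015),"tin")
    rect(P,B&(z>.08)&(z<.1)&(y>.4),"jar")
    rect(P,B&(z>.012)&(y<-.2)&(x<.6),"hammer")
E
```

```text
top
lid 3619 [565.7 211.4] [280.5 167.5] 83.9 z [0.093 0.099 0.105]
     [[468.0, 81.0], [634.0, 63.0], [664.0, 342.0], [497.0, 360.0]]
board 1077 [553.6 214.4] [125.6 241. ] 85.4 z [0.109 0.115 0.121]
     [[428.0, 162.0], [669.0, 142.0], [679.0, 267.0], [439.0, 287.0]]
bar 136 [437.  224.9] [127.7  10.4] 84.3 z [0.094 0.1   0.107]
     [[426.0, 162.0], [436.0, 161.0], [448.0, 288.0], [438.0, 289.0]]
blocktop 1003 [ 702.7 -207.8] [161.5  61.7] 81.8 z [0.136 0.143 0.149]
     [[661.0, -283.0], [722.0, -292.0], [745.0, -132.0], [684.0, -123.0]]
tin 393 [802.3  30.1] [73.  73.4] 29.0 z [0.021 0.027 0.034]
     [[753.0, 44.0], [788.0, -20.0], [852.0, 16.0], [816.0, 80.0]]
jar 308 [356. 555.] [ 57.7 212.9] 79.8 z [0.084 0.091 0.098]
     [[246.0, 545.0], [456.0, 508.0], [466.0, 565.0], [256.0, 602.0]]
hammer 484 [ 421.7 -352. ] [292.2 348.4] 88.1 z [0.013 0.024 0.032]
     [[243.0, -492.0], [591.0, -504.0], [601.0, -212.0], [252.0, -200.0]]
side
lid 1507 [563.6 209.2] [285.1 165.9] 84.1 z [0.094 0.099 0.104]
     [[466.0, 76.0], [631.0, 59.0], [661.0, 342.0], [496.0, 360.0]]
board 535 [554.9 220.2] [117.3 241.9] 82.8 z [0.108 0.114 0.119]
     [[428.0, 177.0], [667.0, 147.0], [682.0, 263.0], [442.0, 294.0]]
bar 66 [435.3 221. ] [126.3  10.4] 84.3 z [0.096 0.1   0.105]
     [[424.0, 159.0], [434.0, 158.0], [447.0, 283.0], [436.0, 284.0]]
blocktop 697 [ 702.8 -211.6] [164.5  63.9] 80.8 z [0.135 0.143 0.147]
     [[658.0, -288.0], [721.0, -298.0], [747.0, -136.0], [684.0, -125.0]]
tin 221 [803.2  27.6] [74.9 73.1] 43.3 z [0.021 0.027 0.033]
     [[751.0, 28.0], [801.0, -25.0], [856.0, 27.0], [805.0, 80.0]]
jar 141 [356. 558.] [ 64.9 215.4] 75.2 z [0.081 0.09  0.097]
     [[244.0, 554.0], [452.0, 499.0], [468.0, 562.0], [260.0, 617.0]]
hammer 456 [ 359.3 -421.2] [ 87.5 217. ] 28.3 z [0.017 0.025 0.03 ]
     [[269.0, -346.0], [372.0, -537.0], [449.0, -496.0], [347.0, -305.0]]
```

```bash
cat >> h.py <<'E'
def tool():
    o=env.get_obs(); q=np.array(o["tcp_rot"]); return R.from_quat(q[[1,2,3,0]]).as_matrix(),np.array(o["eef_pos"])
def rows(p,ydir=None):
    "shift mm in tool axes to world point p; turn so that tool y is along +-ydir"
    M,t=tool(); d=M.T@(np.array(p)-t)*1000; s="d(tool) %s mm"%d.round(1)
    if ydir is not None:
        v=M.T@np.array([*ydir,0]); a=np.arctan2(v[2],v[1]); a=(a+np.pi/2)%np.pi-np.pi/2; s+=" turn %.3f"%a
    print(s)
E
python3 - <<'E'
from h import *
M,t=tool(); print(M.round(3).tolist())
for n in("top","side"):
    P=np.load(n+"0.npy"); f=cv2.imread(f"pics/{n}0.png").astype(int); b,g,r=f[...,0],f[...,1],f[...,2]; z=P[...,2]
    m=((r>g+10)&(z>.1)&(z<.13)&(P[...,0]>.46)&(P[...,0]<.72)&(P[...,1]>.1)&(P[...,1]<.35)).astype(np.uint8)
    k,L,S,C=cv2.connectedComponentsWithStats(m); i=1+np.argmax(S[1:,4]); q=P[L==i]
    bx=cv2.minAreaRect((q[:,:2]*1000).astype(np.float32)); print(n,len(q),bx,np.median(q[:,2]),cv2.boxPoints(bx).round(0).tolist())
E
```

```text
[[-0.001, 0.266, 0.964], [-0.002, 0.964, -0.266], [-1.0, -0.002, -0.0]]
top 1071 ((588.065673828125, 216.39886474609375), (64.22958374023438, 169.90464782714844), 67.49903869628906) 0.11508118456903604 [[497.0, 219.0], [654.0, 154.0], [679.0, 214.0], [522.0, 279.0]]
side 563 ((585.8235473632812, 214.9207000732422), (73.17916870117188, 171.24856567382812), 65.75249481201172) 0.11408832574119021 [[493.0, 217.0], [649.0, 146.0], [679.0, 213.0], [523.0, 283.0]]
```

```bash
python3 -c "
from h import *
rows([.634,.197,.23],[.383,.924])"
```

```text
d(tool) [  -1.  -241.2  559. ] mm turn 0.124
```

```bash
python3 -m jog '[{"dy":-12,"dz":28},{"dy":-24,"dz":56},{"dy":-36,"dz":84},{"dy":-48,"dz":112},{"dy":-61,"dz":140},{"dy":-73,"dz":168},{"dy":-85,"dz":196},{"dy":-97,"dz":224},{"dy":-109,"dz":252},{"dy":-121,"dz":280}]' 93 20
python3 -m jog '[{"dy":-12,"dz":28,"turn":0.02},{"dy":-24,"dz":56,"turn":0.04},{"dy":-36,"dz":84,"turn":0.06},{"dy":-48,"dz":112,"turn":0.08},{"dy":-61,"dz":140,"turn":0.1},{"dy":-73,"dz":168,"turn":0.12},{"dy":-85,"dz":196,"turn":0.124},{"dy":-97,"dz":224,"turn":0.124},{"dy":-109,"dz":252,"turn":0.124},{"dy":-120,"dz":279,"turn":0.124}]'
python3 - <<'E'
from h import *
rows([.634,.197,.13],[.383,.924]); print(st())
c=cap("wrist"); save("w1",c); P=cloud(c); z=P[...,2]; print(c["W"].round(3).tolist(), np.nanpercentile(z,[5,50,95]))
f=c["frame"].astype(int); m=((f[...,2]>f[...,1]+10)&(z>.105)&(z<.13)).astype(np.uint8)
k,L,S,C=cv2.connectedComponentsWithStats(m); i=1+np.argmax(S[1:,4]); q=P[L==i]
bx=cv2.minAreaRect((q[:,:2]*1000).astype(np.float32)); print(len(q),bx,np.median(q[:,2]),cv2.boxPoints(bx).round(0).tolist())
E
```

```text
d(tool) [  99. -241.  559.] mm turn 0.124
{'time': 0.1, 'qpos': [1.2166, 0.1311, 1.4892, -0.0, 1.523, -0.0854], 'eef_pos': [0.1592, 0.578, 0.2287], 'tcp_rot': [0.7006, 0.0942, 0.7009, -0.0953], 'force': [0.1922, -0.233, 0.73], 'gripper_width': 0.0929}
[[0.265, 0.92, 0.287, 0.08], [0.964, -0.252, -0.08, 0.6], [-0.001, 0.298, -0.954, 0.384], [0.0, 0.0, 0.0, 1.0]] [-4.47916162e-01  3.05522570e-05  3.26128695e-01]
1557 ((242.66012573242188, 602.2288818359375), (55.44890594482422, 46.197410583496094), 15.330822944641113) 0.10824829393337332 [[210.0, 617.0], [222.0, 573.0], [276.0, 587.0], [263.0, 632.0]]$[0]: bad value
$[0]: bad value
```

View pics/w1.png

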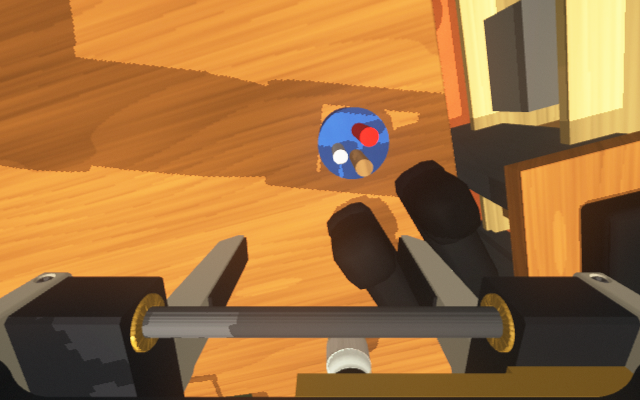

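The moves were refused, so each row probably needs all four keys. The wrist picture shows the pen pot at (355,140) from the start pose.

```bash
python3 -m jog '[{"dx":0,"dy":-12,"dz":28,"turn":0},{"dx":0,"dy":-24,"dz":56,"turn":0},{"dx":0,"dy":-36,"dz":84,"turn":0},{"dx":0,"dy":-48,"dz":112,"turn":0},{"dx":0,"dy":-61,"dz":140,"turn":0},{"dx":0,"dy":-73,"dz":168,"turn":0},{"dx":0,"dy":-85,"dz":196,"turn":0},{"dx":0,"dy":-97,"dz":224,"turn":0},{"dx":0,"dy":-109,"dz":252,"turn":0},{"dx":0,"dy":-121,"dz":280,"turn":0}]' 93 20 && 
python3 -m jog '[{"dx":0,"dy":-12,"dz":28,"turn":0.02},{"dx":0,"dy":-24,"dz":56,"turn":0.04},{"dx":0,"dy":-36,"dz":84,"turn":0.06},{"dx":0,"dy":-48,"dz":112,"turn":0.08},{"dx":0,"dy":-61,"dz":140,"turn":0.1},{"dx":0,"dy":-73,"dz":168,"turn":0.12},{"dx":0,"dy":-85,"dz":196,"turn":0.124},{"dx":0,"dy":-97,"dz":224,"turn":0.124},{"dx":0,"dy":-120,"dz":279,"turn":0.124},{"dx":0,"dy":-120,"dz":279,"turn":0.124}]' && python3 - <<'E'
from h import *
rows([.634,.197,.13],[.383,.924]); print(st())
c=cap("wrist"); save("w2",c); P=cloud(c); z=P[...,2]
f=c["frame"].astype(int); m=((f[...,2]>f[...,1]+10)&(z>.103)&(z<.13)).astype(np.uint8)
k,L,S,C=cv2.connectedComponentsWithStats(m); i=1+np.argmax(S[1:,4]); q=P[L==i]
bx=cv2.minAreaRect((q[:,:2]*1000).astype(np.float32)); print(len(q),bx,np.median(q[:,2]),cv2.boxPoints(bx).round(0).tolist())
E
```

```text
time: 0.98
eef_pos: [0.398, 0.3862, 0.2294]
tcp_rot: [0.701, 0.095, 0.701, -0.095]
force: [-0.1, 0.8, -0.0]
gripper_width: 0.0931
time: 1.82
eef_pos: [0.6367, 0.1942, 0.2289]
tcp_rot: [0.694, 0.138, 0.693, -0.139]
force: [2.0, 0.3, -1.3]
gripper_width: 0.0931
d(tool) [98.9  1.7 -3.7] mm turn -0.002
{'time': 1.8167, 'qpos': [0.2198, 0.3082, 1.2859, -0.0014, 1.5476, -0.956], 'eef_pos': [0.6367, 0.1942, 0.2289], 'tcp_rot': [0.6935, 0.1383, 0.6932, -0.1392], 'force': [2.0031, 0.2855, -1.2821], 'gripper_width': 0.0931}
13105 ((588.7515258789062, 215.99301147460938), (62.073768615722656, 169.389404296875), 67.31536865234375) 0.11368859871292986 [[499.0, 220.0], [655.0, 155.0], [679.0, 212.0], [523.0, 277.0]]
```

View pics/w2.png

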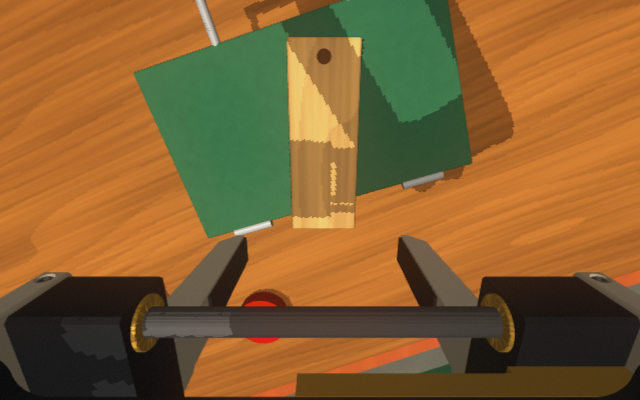

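The wrist view shows the board from (325,38) to (325,228), squared to the jaws. Its top is at z = 0.114. I'll go down and grip 35 mm from the far end.

```bash
python3 -m jog '[{"dx":18,"dy":2,"dz":-3,"turn":0},{"dx":36,"dy":2,"dz":-3,"turn":0},{"dx":54,"dy":2,"dz":-3,"turn":0},{"dx":72,"dy":2,"dz":-3,"turn":0},{"dx":88,"dy":2,"dz":-3,"turn":0},{"dx":100,"dy":2,"dz":-3,"turn":0},{"dx":109,"dy":2,"dz":-3,"turn":0},{"dx":115,"dy":2,"dz":-3,"turn":0},{"dx":117,"dy":2,"dz":-3,"turn":0},{"dx":117,"dy":2,"dz":-3,"turn":0}]' 93 12 && python3 -m jog '[{"dx":0,"dy":0,"dz":0,"turn":0},{"dx":0,"dy":0,"dz":0,"turn":0},{"dx":0,"dy":0,"dz":0,"turn":0},{"dx":0,"dy":0,"dz":0,"turn":0},{"dx":0,"dy":0,"dz":0,"turn":0},{"dx":0,"dy":0,"dz":0,"turn":0},{"dx":0,"dy":0,"dz":0,"turn":0},{"dx":0,"dy":0,"dz":0,"turn":0},{"dx":0,"dy":0,"dz":0,"turn":0},{"dx":0,"dy":0,"dz":0,"turn":0}]' 50 12
```

```text
time: 2.7
eef_pos: [0.6322, 0.2007, 0.1125]
tcp_rot: [0.693, 0.138, 0.694, -0.138]
force: [0.1, -0.5, -0.3]
gripper_width: 0.0929
time: 3.53
eef_pos: [0.6325, 0.2004, 0.1131]
tcp_rot: [0.694, 0.138, 0.693, -0.138]
force: [-0.8, -3.2, 4.7]
gripper_width: 0.0618
```

```bash
python3 -m jog '[{"dx":-10,"dy":0,"dz":0,"turn":0},{"dx":-25,"dy":0,"dz":0,"turn":0},{"dx":-45,"dy":0,"dz":0,"turn":0},{"dx":-65,"dy":0,"dz":0,"turn":0},{"dx":-85,"dy":0,"dz":0,"turn":0},{"dx":-105,"dy":0,"dz":0,"turn":0},{"dx":-125,"dy":0,"dz":0,"turn":0},{"dx":-145,"dy":0,"dz":0,"turn":0},{"dx":-150,"dy":0,"dz":0,"turn":0},{"dx":-150,"dy":0,"dz":0,"turn":0}]' && python3 - <<'E'
from h import *
c=cap("side"); save("s2",{"frame":cv2.resize(c["frame"][50:300,180:460],None,fx=2.5,fy=2.5)}); P=cloud(c); f=c["frame"].astype(int)
q=P[(P[...,2]>.125)&(abs(P[...,0]-.6)<.14)&(abs(P[...,1]-.2)<.15)&(f[...,2]>f[...,0]+40)&(P[...,2]<.35)]
M,t=tool(); print(t, len(q)); l=(q-t)@M; print("tool x",np.percentile(l[:,0],[2,50,98]),"tool z",np.percentile(l[:,2],[2,50,98]), np.polyfit(l[:,2],l[:,0],1))
E
```

```text
time: 4.37
eef_pos: [0.6331, 0.2012, 0.2649]
tcp_rot: [0.695, 0.139, 0.692, -0.137]
force: [0.0, -0.0, -1.8]
gripper_width: 0.0622
[0.63244078 0.20096731 0.26282479] 463
tool x [-0.00981979  0.0066907   0.02271007] tool z [-0.12808765 -0.06770233  0.034031  ] [-0.15340637 -0.00394689]
```

View pics/s2.png

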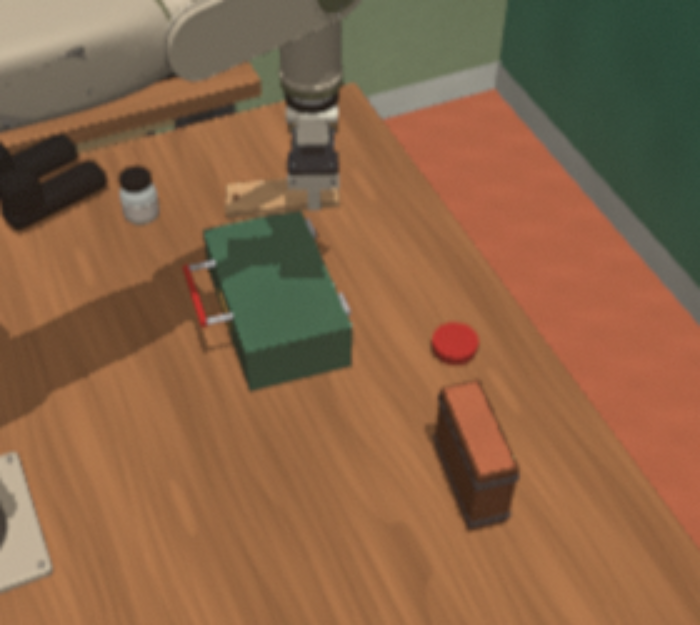

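Side view: the board is held nearly level at (280,195), drooping about 9°, and nothing else has moved. I'll carry it to the free bench in front of the block at full grip, then ease the grip so it droops.

```bash
python3 -c "
from h import *
rows([.573,-.191,.26],[.143,.99])"
```

```text
d(tool) [   2.6 -384.9   95.1] mm turn -0.249
```

```bash
python3 -m jog '[{"dx":0,"dy":-10,"dz":3,"turn":-0.02},{"dx":0,"dy":-26,"dz":7,"turn":-0.04},{"dx":0,"dy":-46,"dz":11,"turn":-0.06},{"dx":0,"dy":-68,"dz":17,"turn":-0.08},{"dx":0,"dy":-92,"dz":23,"turn":-0.1},{"dx":0,"dy":-116,"dz":29,"turn":-0.12},{"dx":0,"dy":-140,"dz":35,"turn":-0.14},{"dx":0,"dy":-164,"dz":41,"turn":-0.16},{"dx":0,"dy":-188,"dz":47,"turn":-0.18},{"dx":0,"dy":-212,"dz":53,"turn":-0.2}]' && python3 -c "
from h import *
rows([.573,-.191,.26],[.143,.99])"
```

```text
time: 5.25
eef_pos: [0.5987, -0.0163, 0.26]
tcp_rot: [0.703, 0.068, 0.705, -0.068]
force: [-0.1, 1.0, -1.5]
gripper_width: 0.0615
d(tool) [-1.000e-01 -1.764e+02  8.000e+00] mm turn -0.048
```

Next I'll go the rest of the way, then ease the grip to 3 N while holding still.

```bash
python3 -m jog '[{"dx":0,"dy":-22,"dz":1,"turn":-0.02},{"dx":0,"dy":-46,"dz":2,"turn":-0.04},{"dx":0,"dy":-70,"dz":3,"turn":-0.048},{"dx":0,"dy":-94,"dz":4,"turn":-0.048},{"dx":0,"dy":-118,"dz":5,"turn":-0.048},{"dx":0,"dy":-142,"dz":6,"turn":-0.048},{"dx":0,"dy":-162,"dz":7,"turn":-0.048},{"dx":0,"dy":-172,"dz":8,"turn":-0.048},{"dx":0,"dy":-176,"dz":8,"turn":-0.048},{"dx":0,"dy":-176,"dz":8,"turn":-0.048}]' && python3 -m jog '[{"dx":0,"dy":0,"dz":0,"turn":0},{"dx":0,"dy":0,"dz":0,"turn":0},{"dx":0,"dy":0,"dz":0,"turn":0},{"dx":0,"dy":0,"dz":0,"turn":0},{"dx":0,"dy":0,"dz":0,"turn":0},{"dx":0,"dy":0,"dz":0,"turn":0},{"dx":0,"dy":0,"dz":0,"turn":0},{"dx":0,"dy":0,"dz":0,"turn":0},{"dx":0,"dy":0,"dz":0,"turn":0},{"dx":0,"dy":0,"dz":0,"turn":0}]' - 4 && cat >> h.py <<'E'
def board(name=None,zmin=.03):
    "board seen from the side camera, in the tool's plane: x along tool z (fwd), height"
    c=cap("side"); P=cloud(c); f=c["frame"].astype(int); M,t=tool()
    l=(P-t)@M
    m=(np.abs(l[...,1])<.05)&(np.abs(l[...,2])<.2)&(l[...,0]>-.06)&(P[...,2]>zmin)&(f[...,2]>f[...,0]+50)
    q=l[m]; print("tcp",t.round(4),len(q)); print("fwd",(np.percentile(q[:,2],[1,50,99])*1e3).round(),"up",(np.percentile(-q[:,0],[1,50,99])*1e3).round())
    (vx,vy,x0,y0)=cv2.fitLine(np.float32(np.c_[q[:,2],-q[:,0]]),cv2.DIST_HUBER,0,.01,.01).ravel(); print("elev deg",np.degrees(np.arctan2(vy,vx)).round(1))
    if name: save(name,{"frame":cv2.resize(c["frame"][60:310,230:510],None,fx=2.5,fy=2.5)})
E
python3 -c "
from h import *
board('s3')"
```

```text
time: 6.08
eef_pos: [0.5737, -0.1899, 0.2612]
tcp_rot: [0.705, 0.052, 0.706, -0.051]
force: [-0.1, 0.7, -2.2]
gripper_width: 0.0618
time: 6.92
eef_pos: [0.5742, -0.1898, 0.2627]
tcp_rot: [0.705, 0.051, 0.705, -0.051]
force: [-0.0, 0.2, -1.5]
gripper_width: 0.062
tcp [ 0.5742 -0.1898  0.2626] 442
fwd [  9. 127. 160.] up [-138. -120.  -44.]
elev deg 1.1
```

View pics/s3.png

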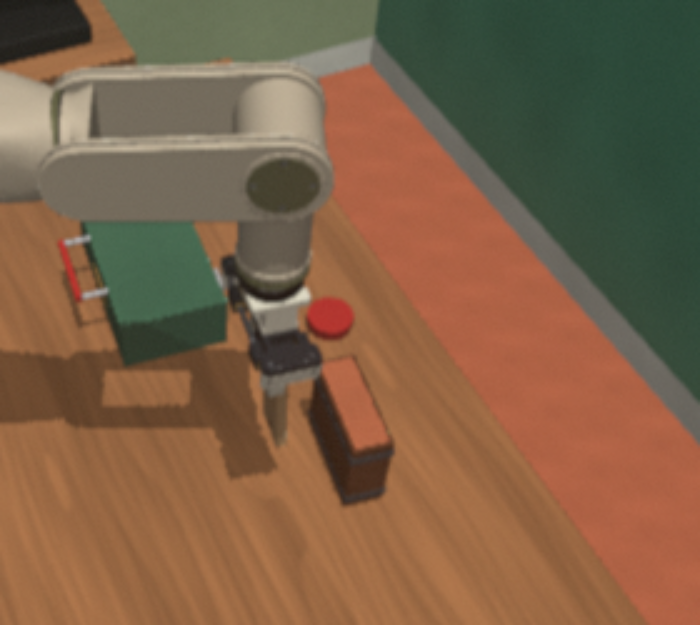

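The crop shows the board now hanging plumb between the fingers, with its foot at (280,440) and the block clear at (350,430). I'll back off 25 mm and lower the foot to the bench.

```bash
python3 -m jog '[{"dx":6,"dy":0,"dz":-3,"turn":0},{"dx":18,"dy":0,"dz":-8,"turn":0},{"dx":32,"dy":0,"dz":-13,"turn":0},{"dx":48,"dy":0,"dz":-18,"turn":0},{"dx":64,"dy":0,"dz":-22,"turn":0},{"dx":80,"dy":0,"dz":-25,"turn":0},{"dx":94,"dy":0,"dz":-25,"turn":0},{"dx":104,"dy":0,"dz":-25,"turn":0},{"dx":110,"dy":0,"dz":-25,"turn":0},{"dx":112,"dy":0,"dz":-25,"turn":0}]' && python3 -m jog '[{"dx":2,"dy":0,"dz":0,"turn":0},{"dx":4,"dy":0,"dz":0,"turn":0},{"dx":6,"dy":0,"dz":0,"turn":0},{"dx":8,"dy":0,"dz":0,"turn":0},{"dx":10,"dy":0,"dz":0,"turn":0},{"dx":12,"dy":0,"dz":0,"turn":0},{"dx":13,"dy":0,"dz":0,"turn":0},{"dx":14,"dy":0,"dz":0,"turn":0},{"dx":14,"dy":0,"dz":0,"turn":0},{"dx":14,"dy":0,"dz":0,"turn":0}]' && python3 -c "
from h import *
board()"
```

```text
time: 7.8
eef_pos: [0.5488, -0.1859, 0.1493]
tcp_rot: [0.705, 0.051, 0.706, -0.051]
force: [-0.1, -0.6, -2.2]
gripper_width: 0.0621
time: 8.63
eef_pos: [0.5507, -0.1866, 0.1384]
tcp_rot: [0.706, 0.051, 0.704, -0.051]
force: [0.6, 0.1, 4.7]
gripper_width: 0.0618
tcp [ 0.5508 -0.1865  0.1384] 421
fwd [ 20. 152. 183.] up [-83.   4.  10.]
elev deg 1.8
```

```bash
python3 -m jog '[{"dx":0,"dy":0,"dz":5,"turn":0},{"dx":0,"dy":0,"dz":11,"turn":0},{"dx":0,"dy":0,"dz":17,"turn":0},{"dx":1,"dy":0,"dz":23,"turn":0},{"dx":2,"dy":0,"dz":29,"turn":0},{"dx":3,"dy":0,"dz":35,"turn":0},{"dx":4,"dy":0,"dz":41,"turn":0},{"dx":6,"dy":0,"dz":47,"turn":0},{"dx":8,"dy":0,"dz":53,"turn":0},{"dx":10,"dy":0,"dz":58,"turn":0}]' && python3 -m jog '[{"dx":1,"dy":0,"dz":3,"turn":0},{"dx":2,"dy":0,"dz":6,"turn":0},{"dx":4,"dy":0,"dz":9,"turn":0},{"dx":6,"dy":0,"dz":13,"turn":0},{"dx":8,"dy":0,"dz":17,"turn":0},{"dx":10,"dy":0,"dz":20,"turn":0},{"dx":12,"dy":0,"dz":23,"turn":0},{"dx":14,"dy":0,"dz":26,"turn":0},{"dx":16,"dy":0,"dz":29,"turn":0},{"dx":16,"dy":0,"dz":29,"turn":0}]' && python3 -c "
from h import *
board('s4')"
```

```text
time: 9.52
eef_pos: [0.6078, -0.1947, 0.1266]
tcp_rot: [0.706, 0.051, 0.705, -0.051]
force: [1.9, -1.1, 4.0]
gripper_width: 0.0619
time: 10.35
eef_pos: [0.6355, -0.1987, 0.11]
tcp_rot: [0.705, 0.051, 0.706, -0.051]
force: [1.4, -1.4, 2.6]
gripper_width: 0.0618
tcp [ 0.6354 -0.1987  0.11  ] 465
fwd [-59.  61.  97.] up [-79.  29.  39.]
elev deg 37.3
```

View pics/s4.png

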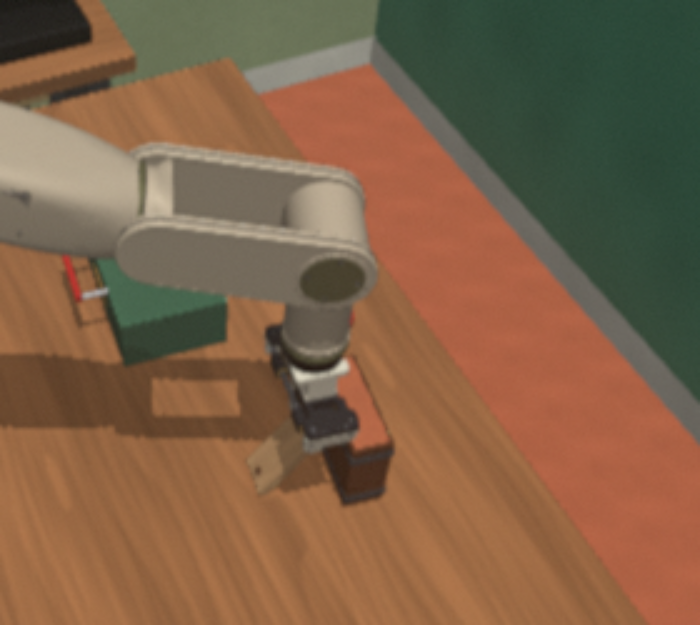

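The crop shows the board sloping with its foot at about (255,480), hole end down, and its top close to the block. I'll nudge it up to the face and open.

```bash
python3 -m jog '[{"dx":1,"dy":0,"dz":1,"turn":0},{"dx":2,"dy":0,"dz":2,"turn":0},{"dx":2,"dy":0,"dz":3,"turn":0},{"dx":3,"dy":0,"dz":4,"turn":0},{"dx":4,"dy":0,"dz":5,"turn":0},{"dx":5,"dy":0,"dz":6,"turn":0},{"dx":5,"dy":0,"dz":6,"turn":0},{"dx":5,"dy":0,"dz":6,"turn":0},{"dx":5,"dy":0,"dz":6,"turn":0},{"dx":5,"dy":0,"dz":6,"turn":0}]' && python3 -m jog '[{"dx":0,"dy":0,"dz":0,"turn":0},{"dx":0,"dy":0,"dz":0,"turn":0},{"dx":0,"dy":0,"dz":0,"turn":0},{"dx":0,"dy":0,"dz":0,"turn":0},{"dx":0,"dy":0,"dz":0,"turn":0},{"dx":0,"dy":0,"dz":0,"turn":0},{"dx":0,"dy":0,"dz":0,"turn":0},{"dx":0,"dy":0,"dz":0,"turn":0},{"dx":0,"dy":0,"dz":0,"turn":0},{"dx":0,"dy":0,"dz":0,"turn":0}]' 93 && python3 -c "
from h import *
board()"
```

```text
time: 11.23
eef_pos: [0.6412, -0.1995, 0.1052]
tcp_rot: [0.705, 0.051, 0.705, -0.051]
force: [-2.7, -0.7, 0.5]
gripper_width: 0.0619
time: 12.07
eef_pos: [0.6415, -0.1996, 0.1056]
tcp_rot: [0.705, 0.051, 0.705, -0.051]
force: [-0.0, 0.4, 0.4]
gripper_width: 0.0929
tcp [ 0.6415 -0.1996  0.1056] 456
fwd [-65. -17.  92.] up [-74.  -8.  43.]
elev deg 36.0
```

```bash
python3 -m jog '[{"dx":-3,"dy":0,"dz":0,"turn":0},{"dx":-8,"dy":0,"dz":0,"turn":0},{"dx":-16,"dy":0,"dz":0,"turn":0},{"dx":-26,"dy":0,"dz":0,"turn":0},{"dx":-40,"dy":0,"dz":0,"turn":0},{"dx":-60,"dy":0,"dz":0,"turn":0},{"dx":-85,"dy":0,"dz":0,"turn":0},{"dx":-110,"dy":0,"dz":0,"turn":0},{"dx":-130,"dy":0,"dz":0,"turn":0},{"dx":-140,"dy":0,"dz":0,"turn":0}]' && python3 - <<'E'
from h import *
cy=np.array([.106,.994])
rows([.436,.224,.2],[.994,-.106])
c=cap("side"); P=cloud(c); f=c["frame"].astype(int)
e=np.array([.99,-.143]); l=(P[...,:2]-[.672,-.205])@e; w=(P[...,:2]-[.672,-.205])@[.143,.99]
m=(l>-.15)&(l<-.002)&(abs(w)<.06)&(P[...,2]>.012)&(P[...,2]<.16)&(f[...,2]>f[...,0]+30)
print(m.sum(), np.polyfit(l[m],P[...,2][m],1), np.percentile(l[m],[1,99]),np.percentile(P[...,2][m],[1,99]))
save("s5",{"frame":cv2.resize(c["frame"][150:300,300:460],None,fx=3,fy=3)})
E
```

```text
time: 12.95
eef_pos: [0.6429, -0.2002, 0.2515]
tcp_rot: [0.707, 0.05, 0.703, -0.052]
force: [0.2, 0.1, 0.4]
gripper_width: 0.093
d(tool) [  49.2  389.9 -266.3] mm turn 1.532
657 [1.34746853 0.15869895] [-0.10785891 -0.00403451] [0.01456234 0.1472914 ]
```

View pics/s5.png

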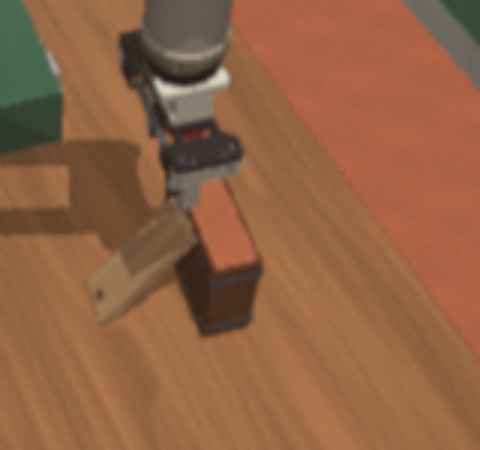

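The crop shows the board leaning at about 50° against the block face, from foot (100,305) to top (190,225), clear of the fingers. Next I'll go to the bar and turn the jaws 90°.

```bash
python3 -c "
from h import *
print(st()['qpos'])
import json"; python3 -m jog '[{"dx":0,"dy":10,"dz":-7,"turn":0.08},{"dx":0,"dy":28,"dz":-19,"turn":0.2},{"dx":0,"dy":50,"dz":-34,"turn":0.32},{"dx":0,"dy":72,"dz":-49,"turn":0.44},{"dx":0,"dy":94,"dz":-64,"turn":0.56},{"dx":0,"dy":116,"dz":-79,"turn":0.68},{"dx":0,"dy":138,"dz":-94,"turn":0.8},{"dx":0,"dy":160,"dz":-109,"turn":0.9},{"dx":0,"dy":182,"dz":-124,"turn":1.0},{"dx":0,"dy":200,"dz":-137,"turn":1.1}]' 34 40 && python3 -c "
from h import *
print(st()['qpos']); rows([.436,.224,.25],[.994,-.106])"
```

```text
[-0.3779, 0.3149, 1.2353, -0.0, 1.5832, -1.8039]
time: 13.83
eef_pos: [0.5335, 0.0196, 0.2449]
tcp_rot: [0.573, 0.413, 0.574, -0.414]
force: [-0.2, 0.1, 1.3]
gripper_width: 0.0353
[-0.0595, -0.0539, 1.6495, 0.0003, 1.5471, -0.3809]
d(tool) [  -4.9  -28.  -224.7] mm turn 0.428
```

```bash
python3 -m jog '[{"dx":0,"dy":-3,"dz":-22,"turn":0.06},{"dx":0,"dy":-6,"dz":-46,"turn":0.12},{"dx":0,"dy":-9,"dz":-70,"turn":0.18},{"dx":0,"dy":-12,"dz":-96,"turn":0.24},{"dx":0,"dy":-15,"dz":-122,"turn":0.3},{"dx":0,"dy":-18,"dz":-148,"turn":0.36},{"dx":0,"dy":-21,"dz":-174,"turn":0.42},{"dx":0,"dy":-24,"dz":-198,"turn":0.428},{"dx":0,"dy":-28,"dz":-216,"turn":0.428},{"dx":0,"dy":-28,"dz":-225,"turn":0.428}]' && python3 - <<'E'
from h import *
print(st()); c=cap("wrist"); save("w3",c); P=cloud(c); f=c["frame"].astype(int)
m=(f[...,2]>f[...,1]+70)&(f[...,2]>f[...,0]+70)&(P[...,2]>.07)&(P[...,2]<.115)&(abs(P[...,0]-.436)<.03)
q=P[m]; print(len(q))
if len(q)>9:
    print(cv2.minAreaRect((q[:,:2]*1000).astype(np.float32)),np.percentile(q[:,2],[5,50,99]))
rows([.436,.224,.086],[.994,-.106])
E
```

```text
time: 14.67
eef_pos: [0.4346, 0.2239, 0.2451]
tcp_rot: [-0.474, -0.524, -0.475, 0.525]
force: [-0.5, -0.7, -0.2]
gripper_width: 0.0342
{'time': 14.6667, 'qpos': [0.3703, -0.1794, 1.7649, 0.0005, 1.5571, 0.4705], 'eef_pos': [0.4346, 0.2239, 0.2451], 'tcp_rot': [-0.474, -0.5241, -0.4747, 0.5247], 'force': [-0.4848, -0.7289, -0.193], 'gripper_width': 0.0342}
1309
((438.0263977050781, 224.39891052246094), (130.0621795654297, 11.327950477600098), 84.12995147705078) [0.09571854 0.09869513 0.10083798]
d(tool) [159.1   1.4   0.4] mm turn 0.007
```

View pics/w3.png

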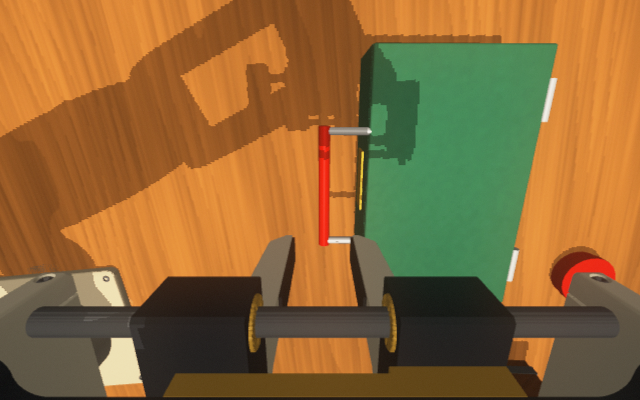

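The wrist view shows the bar from (324,128) to (324,243), centred in the jaw direction. It measures (0.437, 0.224) with its top at 0.100. I'll go down and grip.

```bash
python3 -m jog '[{"dx":15,"dy":2,"dz":0,"turn":0},{"dx":36,"dy":2,"dz":0,"turn":0},{"dx":60,"dy":2,"dz":0,"turn":0},{"dx":84,"dy":2,"dz":0,"turn":0},{"dx":106,"dy":2,"dz":0,"turn":0},{"dx":124,"dy":2,"dz":0,"turn":0},{"dx":138,"dy":2,"dz":0,"turn":0},{"dx":150,"dy":2,"dz":0,"turn":0},{"dx":158,"dy":2,"dz":0,"turn":0},{"dx":159,"dy":2,"dz":0,"turn":0}]' 34 && python3 -m jog '[{"dx":0,"dy":0,"dz":0,"turn":0},{"dx":0,"dy":0,"dz":0,"turn":0},{"dx":0,"dy":0,"dz":0,"turn":0},{"dx":0,"dy":0,"dz":0,"turn":0},{"dx":0,"dy":0,"dz":0,"turn":0},{"dx":0,"dy":0,"dz":0,"turn":0},{"dx":0,"dy":0,"dz":0,"turn":0},{"dx":0,"dy":0,"dz":0,"turn":0},{"dx":0,"dy":0,"dz":0,"turn":0},{"dx":0,"dy":0,"dz":0,"turn":0}]' 0 30 && python3 -c "
from h import *
M,t=tool();print(t.round(4),M.round(3).tolist())"
```

```text
time: 15.55
eef_pos: [0.4374, 0.2212, 0.0849]
tcp_rot: [-0.473, -0.524, -0.474, 0.526]
force: [0.5, 0.7, 0.0]
gripper_width: 0.0342
time: 16.38
eef_pos: [0.4361, 0.2227, 0.0875]
tcp_rot: [-0.473, -0.524, -0.475, 0.526]
force: [-14.2, 0.3, 12.5]
gripper_width: 0.011
[0.4361 0.2227 0.0875] [[-0.004, 0.995, -0.101], [0.0, -0.101, -0.995], [-1.0, -0.004, 0.0]]
```

The bar is gripped at an opening of 11 mm. I'll swing it along the 215 mm arc in 20° steps, checking the force each time.

```bash
python3 -m jog '[{"dx":-7.5,"dy":0,"dz":0,"turn":0},{"dx":-15,"dy":0.5,"dz":0,"turn":0},{"dx":-22.5,"dy":1,"dz":0,"turn":0},{"dx":-30,"dy":2,"dz":0,"turn":0},{"dx":-37.5,"dy":3.5,"dz":0,"turn":0},{"dx":-44.5,"dy":4.5,"dz":0,"turn":0},{"dx":-52,"dy":6.5,"dz":0,"turn":0},{"dx":-59.5,"dy":8.5,"dz":0,"turn":0},{"dx":-66.5,"dy":10.5,"dz":0,"turn":0},{"dx":-73.5,"dy":13,"dz":0,"turn":0}]'
```

```text
time: 17.22
eef_pos: [0.4478, 0.2214, 0.1597]
tcp_rot: [-0.472, -0.523, -0.476, 0.526]
force: [-14.9, 2.9, 2.2]
gripper_width: 0.011
```

```bash
python3 -m jog '[{"dx":-7,"dy":2.5,"dz":0,"turn":0},{"dx":-14,"dy":5.5,"dz":0,"turn":0},{"dx":-20.5,"dy":9,"dz":0,"turn":0},{"dx":-27.5,"dy":12,"dz":0,"turn":0},{"dx":-34,"dy":16,"dz":0,"turn":0},{"dx":-40.5,"dy":19.5,"dz":0,"turn":0},{"dx":-46.5,"dy":24,"dz":0,"turn":0},{"dx":-53,"dy":28,"dz":0,"turn":0},{"dx":-59,"dy":32.5,"dz":0,"turn":0},{"dx":-64.5,"dy":37.5,"dz":0,"turn":0}]'; python3 -c "
from h import *
M,t=tool();print(t, ((t-[.4361,.2227,.0875])@M*1000).round(1))"
```

```text
time: 18.05
eef_pos: [0.4836, 0.2178, 0.2262]
tcp_rot: [-0.472, -0.522, -0.477, 0.527]
force: [-32.8, -1.3, 22.3]
gripper_width: 0.011
[0.48361831 0.21778771 0.22620706] [-139.2   46.4    0.2]
```

The outward force is building up to 40 N, so the commanded arc is about 6 mm too tight. I'll shift it outward over the next step.

```bash
python3 -m jog '[{"dx":-4,"dy":0.5,"dz":0,"turn":0},{"dx":-8,"dy":1,"dz":0,"turn":0},{"dx":-12,"dy":3,"dz":0,"turn":0},{"dx":-17,"dy":7,"dz":0,"turn":0},{"dx":-22,"dy":12.5,"dz":0,"turn":0},{"dx":-27,"dy":18,"dz":0,"turn":0},{"dx":-32,"dy":24,"dz":0,"turn":0},{"dx":-36.5,"dy":30,"dz":0,"turn":0},{"dx":-41,"dy":36,"dz":0,"turn":0},{"dx":-43,"dy":39,"dz":0,"turn":0}]'; cat >>h.py <<'E'
def lid(name=None):
    c=cap("side"); P=cloud(c); f=c["frame"].astype(int); e=np.array([.994,-.106])
    l=(P[...,:2]-[.649,.2025])@e; w=(P[...,:2]-[.649,.2025])@[.106,.994]; z=P[...,2]-.094
    r=np.hypot(l,z); m=(f[...,1]>f[...,2]+15)&(r<.18)&(r>.03)&(abs(w)<.13)&(z>.02)
    if m.sum()>9:
        (vx,vy,_,_)=cv2.fitLine(np.float32(np.c_[-l[m],z[m]]),cv2.DIST_HUBER,0,.01,.01).ravel(); a=np.arctan2(vy,vx)%np.pi
        print("lid",m.sum(),"fit %.3f"%a,"extent",np.percentile(l[m],[2,98]).round(3),np.percentile(z[m],[2,98]).round(3))
    b=(f[...,2]>f[...,1]+70)&(r>.19)&(r<.24)&(z>.03)
    print("bar",b.sum(),np.median(l[b]).round(4),np.median(z[b]).round(4))
    M,t=tool(); g=t+np.array([0,0,.008]); gl=(g[:2]-[.649,.2025])@e; print("grasp l,z",gl.round(4),(g[2]-.094).round(4),"r",np.hypot(gl,g[2]-.094).round(4),"ang",np.arctan2(g[2]-.094,-gl).round(3))
    o=env.get_obs(); print("F",np.round(o["force"],1),"q",np.round(o["qpos"],2),o["time"])
    if name: save(name,{"frame":cv2.resize(c["frame"][60:260,200:440],None,fx=2.5,fy=2.5)})
E
python3 -c "
from h import *
lid()"
```

```text
time: 18.88
eef_pos: [0.5278, 0.2131, 0.2696]
tcp_rot: [0.474, 0.525, 0.474, -0.525]
force: [-6.4, 1.3, 6.7]
gripper_width: 0.0108
lid 277 fit 0.957 extent [-0.097 -0.013] [0.029 0.143]
bar 45 -0.122 0.1814
grasp l,z -0.1212 0.1839 r 0.2202 ang 0.988
F [-5.9  0.1  6. ] q [0.29 0.03 1.52 0.   1.59 0.4 ] 18.9333
```

```bash
python3 -m jog '[{"dx":-3.5,"dy":4,"dz":0,"turn":0},{"dx":-7.5,"dy":10.5,"dz":0,"turn":0},{"dx":-11.5,"dy":17,"dz":0,"turn":0},{"dx":-15,"dy":23.5,"dz":0,"turn":0},{"dx":-18,"dy":30.5,"dz":0,"turn":0},{"dx":-21,"dy":37.5,"dz":0,"turn":0},{"dx":-23.5,"dy":44.5,"dz":0,"turn":0},{"dx":-26,"dy":51.5,"dz":0,"turn":0},{"dx":-28.5,"dy":58,"dz":0,"turn":0},{"dx":-30,"dy":63,"dz":0,"turn":0}]'; python3 -c "
from h import *
lid()"
```

```text
time: 19.77
eef_pos: [0.591, 0.2065, 0.2993]
tcp_rot: [0.474, 0.525, 0.473, -0.524]
force: [-4.6, 1.3, 6.4]
gripper_width: 0.0112
lid 18 fit 1.115 extent [-0.049 -0.044] [0.16  0.167]
bar 43 -0.0585 0.2114
grasp l,z -0.0575 0.2134 r 0.2211 ang 1.308
F [-3.4  0.3  7.3] q [ 0.25  0.18  1.31 -0.    1.65  0.36] 19.8167
```

```bash
python3 -m jog '[{"dx":-2,"dy":6.5,"dz":0,"turn":0},{"dx":-3.5,"dy":13,"dz":0,"turn":0},{"dx":-5,"dy":19.5,"dz":0,"turn":0},{"dx":-6,"dy":26,"dz":0,"turn":0},{"dx":-7,"dy":32.5,"dz":0,"turn":0},{"dx":-7.5,"dy":39,"dz":0,"turn":0},{"dx":-8,"dy":45,"dz":0,"turn":0},{"dx":-8.5,"dy":50,"dz":0,"turn":0},{"dx":-8.5,"dy":54,"dz":0,"turn":0},{"dx":-8.5,"dy":57,"dz":0,"turn":0}]'; python3 -m jog '[{"dx":0,"dy":0.5,"dz":0,"turn":0},{"dx":0,"dy":1,"dz":0,"turn":0},{"dx":0,"dy":1,"dz":0,"turn":0},{"dx":0,"dy":1,"dz":0,"turn":0},{"dx":0,"dy":1,"dz":0,"turn":0},{"dx":0,"dy":1,"dz":0,"turn":0},{"dx":0,"dy":1,"dz":0,"turn":0},{"dx":0,"dy":1,"dz":0,"turn":0},{"dx":0,"dy":1,"dz":0,"turn":0},{"dx":0,"dy":1,"dz":0,"turn":0}]'; python3 - <<'E'
from h import *
lid('s6')
c=cap("side"); P=cloud(c); f=c["frame"].astype(int)
e=np.array([.99,-.143]); l=(P[...,:2]-[.672,-.205])@e; w=(P[...,:2]-[.672,-.205])@[.143,.99]
m=(l>-.15)&(l<-.002)&(abs(w)<.06)&(P[...,2]>.012)&(P[...,2]<.16)&(f[...,2]>f[...,0]+30)
print("board",m.sum(), np.polyfit(l[m],P[...,2][m],1), np.percentile(l[m],[1,99]),np.percentile(P[...,2][m],[1,99]))
c=cap("top");P=cloud(c); f=c["frame"].astype(int); b,g,r=f[...,0],f[...,1],f[...,2]; save("t6",c)
e=np.array([.994,-.106]);l=(P[...,:2]-[.649,.2025])@e; w=(P[...,:2]-[.649,.2025])@[.106,.994]
for n,m in(("topred",(r>g+70)&(P[...,2]>.27)&(P[...,2]<.34)),("topgreen",(g>r+15)&(P[...,2]>.12)&(P[...,2]<.30))):
    m&=(abs(w)<.2)&(abs(l)<.15); print(n,m.sum())
    if m.sum(): print(np.percentile(l[m],[5,50,95]),np.percentile(P[...,2][m],[5,50,95]))
E
```

```text
time: 20.65
eef_pos: [0.6473, 0.2006, 0.3062]
tcp_rot: [0.474, 0.525, 0.474, -0.525]
force: [-1.8, 0.8, 5.1]
gripper_width: 0.0108
time: 21.48
eef_pos: [0.6475, 0.2006, 0.3061]
tcp_rot: [-0.474, -0.525, -0.474, 0.525]
force: [-1.1, -0.3, 2.7]
gripper_width: 0.0108
lid 18 fit 0.813 extent [-0.006 -0.   ] [0.166 0.174]
bar 39 -0.0023 0.2207
grasp l,z -0.0013 0.22 r 0.22 ang 1.565
F [-0.7 -0.6  3.3] q [ 0.22  0.33  1.12 -0.    1.69  0.33] 21.5333
board 664 [1.33614882 0.15823994] [-0.10804455 -0.00439036] [0.01415683 0.14919957]
topred 38
[-0.0057376  -0.00058103  0.00398923] [0.30916465 0.31486247 0.31754565]
topgreen 131
[-0.00462874 -0.00337089  0.00179648] [0.13630832 0.26044091 0.26929649]
```

View pics/s6.png

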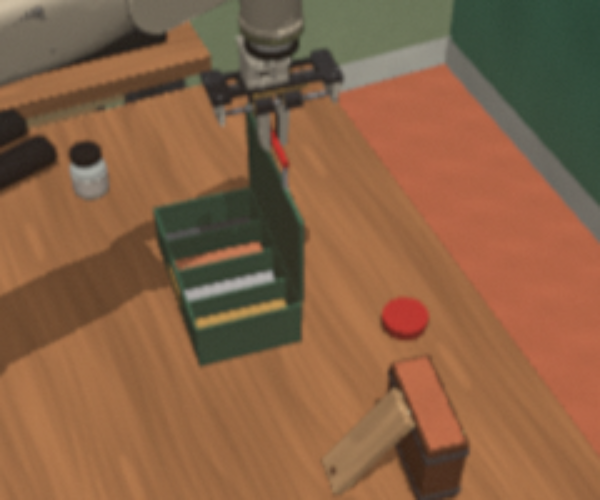

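The crop shows the lid upright with the bar gripped at (280,150), and the board leaning from (335,475) to (405,405). The tin and jar haven't moved. Both cameras put the bar within about 3 mm of straight above the hinge, so I'll hand the job in.

```bash
python3 -c "
from h import *
o=env.get_obs(); print(o['time'],np.abs(o['dq']).max(),o['gripper_width']); print(env.finish_job())"
```

```text
21.6333 0.0017011661416681642 0.01129420299674854
the job is handed in; nothing more can be done
None
```

I handed the job in at about 21.6 s with the board leaning against the block and the lid held upright by its red bar. No verdict was reported.

**Board:** I gripped it near one end, let it droop to hang plumb, set its foot on the bench and tilted it against the block at about 50–53°. After letting go I measured it twice, before and after swinging the lid, and the two readings matched.

**Lid:** I swung it up along its arc with the bar gripped at 30 N. In the last check:
- The grasp point gave an angle of about 1.565 rad.
- The side and top cameras both put the bar within about 3 mm of straight above the hinge.
- The arm was still, and the force at the wrist was about 3 N.

**Things left alone:** The tin and jar look unmoved in the last picture. The hammer was outside that picture and I did not check it afterwards, but the arm never went near it.

**Problems and disagreements:**
- My first moves were refused because each row needs all four values, so nothing moved.
- Midway through the lid swing the force reached about 40 N, because my arc was a few millimetres too tight. I corrected it outward.
- The grasp point then read about 220 mm from the hinge instead of 215 mm, probably because the bar slid about 5 mm in the pads.
- The side camera's fit of the lid angle near upright had too few points to be useful (0.813 rad from 18 pixels). I ignored it and relied on the bar's position.

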